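# Find the hidden release notch and unclamp the vial rack

## Robot

A 6-joint arm with a two-finger parallel gripper is mounted at the origin on the work surface. World frame = base frame: x ahead of the robot, y to its left, z up, the work surface at z = 0. Lengths are in m, angles in rad, forces in N, time in s.
With the tool pointing down it reaches from about 0.325 to 0.9 m from the base axis. Payload 6.1 kg.
Tool frame: the origin (TCP) lies midway between the tips of the shut fingers; the grasp point (between the pads) lies 19 mm behind it; z points along the fingers, y is the line along which they close (so a half turn about z gives the same grasp; the last joint's range is limited). The gripper opens to 85 mm and grips with 20 to 120 N. Pads are 22 mm wide; open, the fingers measure 114 mm over their backs; the gripper's body (76 mm by 85 mm) begins 54 mm behind the grasp point. The pads swing forward as they close: fully open they stand 13 mm farther back than shut.
Start: joints at [1.123, 0.22, 1.526, -0, 1.395, -0.126], TCP at [0.198, 0.593, 0.231] pointing down, gripper open.
Joint ranges: [-2.98, 2.98], [-0.91, 2.08], [0.09, 2.57], [-1.24, 4.39], [0.2, 2.65], [-2.68, 2.68]. Speed limits (rad/s): [2.57, 2.57, 3.01, 3.14, 3.14, 3.14].

## Interface

Orientations are given as [roll, pitch, yaw] about the fixed x, y, z axes, in that order (R = Rz(yaw) Ry(pitch) Rx(roll)).
In Python, from plant import movep, move_l, set_joints, gripper_to, hold, inverse_kinematics, observe, get_image, get_calibration, Unreachable, job_done gives the robot as it stands. Calls block until the motion is done:
- movep(position, orientation): joint-space move of the TCP to a pose.
- move_l(position, feed=0.15, rotation=None, max_force=None): straight line of the TCP; rotation=None keeps the orientation; feed is the mean speed in m/s. With max_force (N) it stops when the force on the tool has changed by that much, and returns True; else False.
- set_joints(angles): joint-space move.
- gripper_to(opening, f_grip=None): finger opening in m; f_grip is the grip in N (None keeps the last); returns when the fingers have stopped.
- hold(seconds).
- inverse_kinematics(position, orientation): joint angles nearest the present ones, or None.
- observe(): the state.
- get_image(name): name is "side" or "top" or "wrist"; returns (picture, depth): 480x640x3 uint8, red, green, blue; 480x640 float32, m along the optical axis (not along the pixel's ray), 0 where there is no reading.
- get_calibration(name): a dict with "intrinsics" (3x3 intrinsics, pixels), "world_from_camera" (4x4, takes a point from camera to world coordinates). Camera axes: x right, y down, z forward; pixel columns grow to the right and rows downward; lengths in m; the calibration is good to about 2 mm. A picture is of the moment at which its call begins: read the wrist's pose just before it. get_calibration takes no time and is no camera call; for the wrist camera it gives the pose at the moment of the call.
A pose or a line that the arm cannot do raises Unreachable and nothing moves.
- job_done(): hands the job in; it is judged then, once.
The state is a dict: "time_s": time; "q": joint angles; "joint_velocities": joint speeds; "joint_torque": joint torques, N m; "eef_pos": TCP position; "tcp_rot": TCP orientation; "ft_force": force on the tool from outside, world axes, zero at the start; "torque": the same for the moment, N m; "opening": finger opening in m; "grasp_force": force on a finger pad.
Only numpy, scipy, OpenCV 4.12 (cv2) and the standard library are available. Lean on these libraries where they do the work, as an engineer would, in place of code of your own. Each camera call takes 0.05 s, during which the arm holds its last target. There are 200 camera calls.

## Task

Free the green vial rack from its docking station: starting with a fingertip on top of the station's front lip at either end, feel along the lip for the hidden notch, then press the key inside the notch all the way down, which drives the clamp bar back off the rack. Do not push or pull the clamp bar itself, do not lift or shift the rack or the dock's vials, leave everything else where it stands, and finish with the hand clear.

Things in the scene. Friction and masses are not known exactly. Their poses are not given: they have to be found in the camera images.
- dock: Docking station fixed to the bench: grey base plate 270 x 410 x 20 mm (x, y, z), carrying the lip, rack and clamp. Origin: centre of its underside; x points from the front lip to the clamp (away from the robot), y along the lip, z up. A grey end block (28 x 80 mm, top 64 mm above the origin, 4 mm above the lip) closes each end of the lip at 125 mm from the middle. All rigid.
- lip (a point): Middle of the lip's length, on its level top: dock x -118, y 0, z 60 mm. The lip is an aluminium bar 20 mm thick, y -125 to +125 mm. Somewhere in it, its place not reported, is a notch 43 mm long along y, cut through from front to back; its middle lies anywhere in y -58 to +58 mm. Behind the lip (dock x -108 to -74 mm) is a clear trough.
- lip_left (a point): On top of the lip near its left (+y) end, dock y +103 mm: the lip is always solid from 81 mm to its end at 125 mm, a place to begin the sweep.
- lip_right (a point): The same at the right (-y) end, dock y -103 mm.
- release (a joint): Aluminium release key, 19 x 41 mm seen from above, that fills the notch; its flat top lies 6 mm below the top of the lip. Value: how far it has been pressed straight down, in m: 0 at the start, 0.008 at the stop. It resists with about 6 N all the way (friction, no spring) and stays where it is left.
- clamp: Steel clamp bar behind the rack, 160 mm long along y, 48 mm high, with a ledge that overhangs the back rim of the rack. Origin: foot of its front face, 72 mm behind the dock's centre (dock x) when clamped. Linked to the key: it slides back (dock +x) by 2 mm for each mm the key goes down, to x = 88 mm.
- rack: Loose green plastic rack 132 x 132 x 40 mm with yellow-capped vials standing in it (caps up to 54 mm above its underside, i.e. 74 mm above the bench). Origin: centre of its underside, at the centre of the dock on the base plate.
- vial_a: Loose vial with yellow cap, diameter 15 mm, 48 mm high, standing on the dock's base plate at the +y side of the rack. Origin: centre of its underside. Leave it.
- vial_b: The same, at the -y side of the rack. Leave it.
- vial_c: The same, standing on the bench in front of the dock. Leave it.
- pen: Black marker, diameter 12 mm, 130 mm long, lying on the bench in front of the dock. Origin: its underside, mid-length. Leave it.
- bottle: Amber bottle, diameter 64 mm, 130 mm high, on the bench at one side. Origin: centre of its underside. Leave it.
- beaker: Clear beaker, diameter 80 mm, 90 mm high, on the bench at one side. Origin: centre of its underside. Leave it.
- capbox: White open box 130 x 100 x 45 mm with yellow vial caps in it, on the bench at one side. Origin: centre of its underside. Leave it.
- spare_rack: Second green rack of vials, 132 x 132 mm, 54 mm high over the caps, on the bench at one side. Origin: centre of its underside. Leave it.
Not all that is in view belongs to the job. What is shaped like the rack but red is not meant.

How it is judged:
By the outcome, as a careful person would: the job done as asked, in the order asked, and still so for the second after the job is handed in, with the robot touching nothing.
It also fails if it takes over 51 s, if anything falls off the work surface, if the arm or the gripper's body presses on something with over 40 N, if the wrist force passes 120 N, or if a joint passes its speed limit or range.

## Working session

There is one attempt and no reset: what is moved stays moved. The work goes in short steps, each a Python script; the robot and the scene stay as the last script left them, time stands still between calls to the robot, and variables do not carry over. Pictures are saved under pics/ and viewed, at most 10 in all, crops included, and the job is handed in when it is done.

```bash
mkdir -p pics; cat > a.py <<'E'
from plant import *
import cv2,numpy as np
for n in ("top","side"):
    p,d=get_image(n); cv2.imwrite(f"pics/{n}.png",p[:,:,::-1]); np.savez(f"{n}.npz",p=p,d=d)
    c=get_calibration(n); print(n,c["intrinsics"],c["world_from_camera"])
s=observe();print(s["time_s"],s["ft_force"],s["tcp_rot"])
E
python3 a.py
```

```text
top [[517.63111131   0.         327.88494682]
 [  0.         517.63111131 232.81850149]
 [  0.           0.           1.        ]] [[ 0.02510238 -0.98539451  0.16842663  0.33423274]
 [-0.99967706 -0.0240767   0.0081295  -0.01439664]
 [-0.0039556  -0.16857631 -0.98568067  1.21303867]
 [ 0.          0.          0.          1.        ]]
side [[503.70502862   0.         321.51277645]
 [  0.         503.70502862 237.91329935]
 [  0.           0.           1.        ]] [[-0.98275463 -0.07687871  0.16817552  0.34928053]
 [-0.18418885  0.48746851 -0.85349219  0.84299743]
 [-0.01636489 -0.86974946 -0.49322213  0.5437136 ]
 [ 0.          0.          0.          1.        ]]
0.1 [-0.5838386   0.42543453 -0.36615326] [-3.13983067e+00 -1.81430779e-04  2.81980086e+00]
```

View pics/top.png

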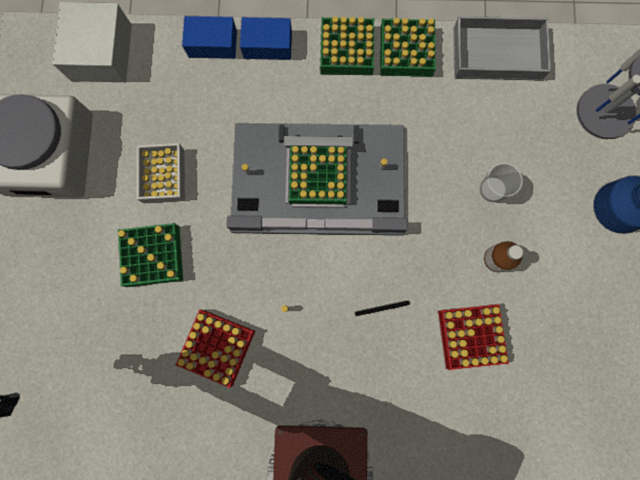

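View pics/side.png

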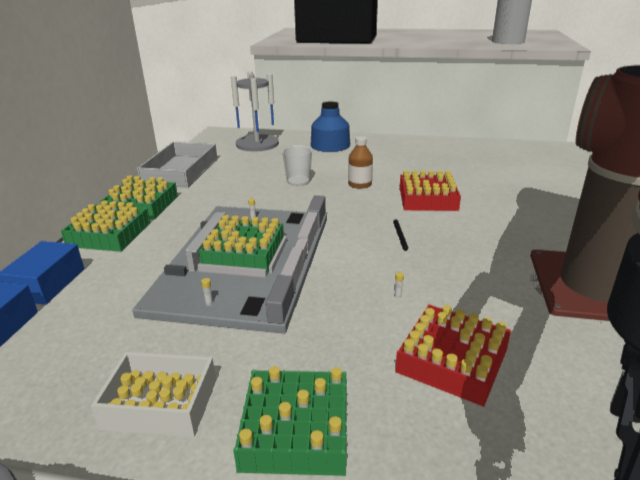

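Top view: the dock is centred near (318,178), with its lip along row ~223, columns 228–407, and dark end blocks. Several green racks are in view: (318,173) in the dock, (150,254) spare, (347,45) and (408,45) at the back. The one meant is (318,173), because it sits in the dock under the clamp at (318,140). The red ones at (215,347) and (474,337) are not meant. I'll confirm with a crop and fit the dock pose.

```bash
cat > b.py <<'E'
from plant import get_calibration
import cv2,numpy as np
z=np.load("top.npz");p,d=z["p"],z["d"];c=get_calibration("top");K=c["intrinsics"];T=c["world_from_camera"]
v,u=np.mgrid[:480,:640]
P=np.stack([(u-K[0,2])/K[0,0]*d,(v-K[1,2])/K[1,1]*d,d],-1)@T[:3,:3].T+T[:3,3]
np.save("P.npy",P)
roi=np.zeros((480,640),bool);roi[205:240,215:420]=1
m=roi&(P[...,2]>.052)&(P[...,2]<.075)
m=cv2.morphologyEx(m.astype(np.uint8),cv2.MORPH_OPEN,np.ones((3,3)))>0
q=P[m][:,:2]; r=cv2.minAreaRect((q*1000).astype(np.float32));print("lip rect mm",r,m.sum())
roi[:]=0;roi[110:240,220:420]=1
m2=roi&(P[...,2]>.012)&(P[...,2]<.028)
r2=cv2.minAreaRect((P[m2][:,:2]*1000).astype(np.float32));print("plate",r2, np.median(P[m2][:,2]))
for x in range(226,412,6):print(x,[int(1000*P[y,x,2]) for y in (219,221,223,225,227)],end=' ')
cv2.imwrite("pics/crop.png",cv2.resize(p[115:240,220:415,::-1],None,fx=4,fy=4,interpolation=cv2.INTER_CUBIC))
E
python3 b.py
```

```text
lip rect mm ((554.5952758789062, 23.112258911132812), (29.330398559570312, 408.61175537109375), 0.6838478446006775) 1793
plate ((672.748046875, 23.5303955078125), (271.5065612792969, 410.8369140625), 0.6114688515663147) 0.02092021514428999
226 [61, 61, 61, 63, 5] 232 [66, 66, 62, 63, 57] 238 [63, 64, 64, 68, 65] 244 [68, 64, 65, 65, 63] 250 [65, 63, 65, 59, 1213] 256 [66, 65, 62, 61, 62] 262 [60, 59, 58, 63, 42] 268 [60, 61, 60, 63, 49] 274 [65, 62, 62, 61, 43] 280 [58, 61, 57, 59, 47] 286 [60, 58, 61, 62, 49] 292 [57, 60, 58, 59, 52] 298 [59, 60, 58, 65, 52] 304 [59, 63, 59, 60, 53] 310 [55, 58, 54, 54, 52] 316 [56, 54, 53, 51, 47] 322 [55, 52, 54, 52, 50] 328 [57, 56, 57, 61, 57] 334 [63, 61, 61, 59, 56] 340 [60, 57, 58, 58, 56] 346 [59, 59, 57, 61, 59] 352 [60, 63, 61, 58, 59] 358 [65, 60, 65, 59, 59] 364 [63, 58, 63, 59, 60] 370 [60, 61, 59, 61, 59] 376 [65, 63, 58, 64, 64] 382 [66, 64, 64, 63, 68] 388 [63, 68, 62, 64, 62] 394 [62, 61, 68, 66, 61] 400 [66, 66, 65, 63, 64] 406 [62, 62, 61, 63, 60]
```

View pics/crop.png

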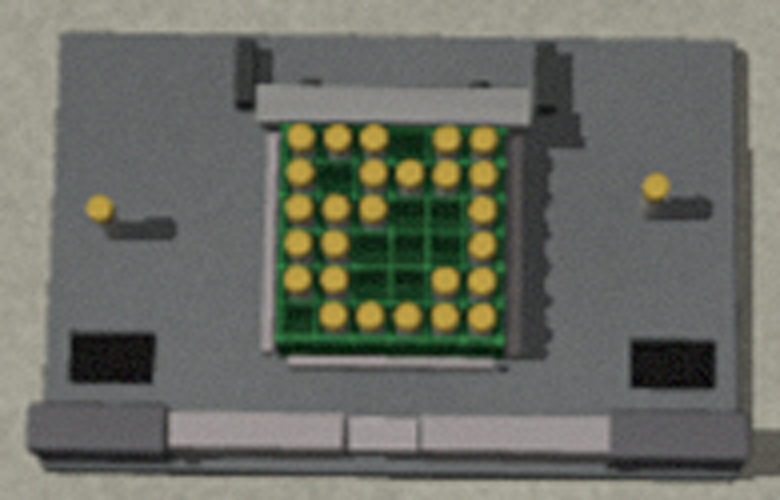

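The crop confirms the green rack under the clamp. A key-like segment shows at crop columns 347–418 (dock y ≈ +3 mm). I'll still start at the left end and feel for it.

```bash
cat > h.py <<'E'
from plant import *
import numpy as np
A=np.radians(.63);O=np.array([.6727,.0235])
RPY=[np.pi,0,np.pi/2+A]
def W(x,y,z): return [O[0]+np.cos(A)*x-np.sin(A)*y,O[1]+np.sin(A)*x+np.cos(A)*y,z]
def D(p): 
    e=np.array(p[:2])-O; return np.round(1000*np.array([np.cos(A)*e[0]+np.sin(A)*e[1],-np.sin(A)*e[0]+np.cos(A)*e[1],p[2]]),1)
def st(tag=""):
    s=observe();print(tag,round(s["time_s"],2),D(s["eef_pos"]),np.round(s["ft_force"],1));return s
E
cat > c.py <<'E'
from h import *
gripper_to(0.0)
movep(W(-.118,.103,.12),RPY);st("above")
move_l(W(-.118,.103,.07),feed=.08);s=st()
print(move_l(W(-.118,.103,.050),feed=.01,max_force=3));s=st("touch");hold(.2);s=st();print(s["opening"],s["q"])
E
python3 c.py
```

```text
above 3.01 [-118.   103.9  120.3] [-0.5  0.3  0.2]
 3.78 [-117.8  103.    70.1] [0.1 0.5 0.9]
True
touch 4.88 [-118.   103.    60.1] [-0.7  0.5  4.1]
 5.08 [-118.   103.    60.1] [-0.9  0.3  5.4]
0.00020308269090165535 [ 8.34909451e-02  2.70785420e-01  1.81140282e+00 -2.97096047e-07
  1.05951450e+00  7.25117033e-02]
```

```bash
cat > d.py <<'E'
from h import *
z=.0599;y=.103
while y>-.085:
    y-=.004
    move_l(W(-.118,y,z),feed=.02)
    s=st(f"cmd {y*1000:.0f} {z*1000:.2f}");f=s["ft_force"][2]
    if f>9: z+=.0001
    elif f<3:
        z-=.0002 
        if f<1.5:
            if move_l(W(-.118,y,z-.0012),feed=.01,max_force=3): z=s["eef_pos"][2]-.0002; st("re-touch")
            else: st("drop"); break
E
python3 d.py
```

```text
cmd 99 59.90 5.42 [-117.8   98.9   60.1] [-0.7  1.   4.8]
cmd 95 59.90 5.78 [-117.8   94.9   60.1] [0.  1.5 4.5]
cmd 91 59.90 6.12 [-117.9   90.9   60.1] [0.2 3.3 4.9]
cmd 87 59.90 6.47 [-117.8   86.7   60.1] [-0.4  2.   5.3]
cmd 83 59.90 6.83 [-117.9   82.7   60. ] [-1.   2.4  6. ]
cmd 79 59.90 7.17 [-117.9   78.7   60. ] [-0.7  1.6  5.4]
cmd 75 59.90 7.53 [-117.9   74.6   60. ] [-0.3  2.2  5.2]
cmd 71 59.90 7.88 [-118.1   70.3   59.8] [-0.1  0.5  4.4]
cmd 67 59.90 8.22 [-118.1   66.6   59.8] [-0.8  0.2  2.7]
cmd 63 59.70 8.57 [-118.    62.8   59.7] [-0.6  2.   4.9]
cmd 59 59.70 8.93 [-117.9   58.7   59.8] [-0.7  1.5  5. ]
cmd 55 59.70 9.28 [-117.9   54.7   59.8] [0.2 2.1 4.2]
cmd 51 59.70 9.62 [-117.9   50.8   59.8] [0.  2.8 5.3]
cmd 47 59.70 9.97 [-118.    46.8   59.8] [-0.   2.8  5.3]
cmd 43 59.70 10.32 [-117.9   42.8   59.8] [0.6 2.1 4.4]
cmd 39 59.70 10.68 [-117.9   38.8   59.8] [0.6 3.  5.1]
cmd 35 59.70 11.03 [-118.    34.8   59.8] [-0.1  1.4  6.3]
cmd 31 59.70 11.38 [-117.9   30.8   59.8] [0.2 2.3 4.9]
cmd 27 59.70 11.72 [-118.    26.8   59.7] [-0.   2.2  5.7]
cmd 23 59.70 12.07 [-118.    22.8   59.7] [0.5 2.5 5. ]
cmd 19 59.70 12.43 [-118.1   18.7   59.7] [-0.3  2.3  5.5]
cmd 15 59.70 12.78 [-118.8   14.5   58.9] [-1.2  0.4  0.3]
drop 13.07 [-118.2   14.9   58. ] [-0.1  0.3  0.6]
```

```bash
cat > e.py <<'E'
from h import *
print(move_l(W(-.118,.004,.058),feed=.03,max_force=4));st("mid")
print(move_l(W(-.118,.004,.050),feed=.01,max_force=3));st("key")
for z in (.051,.048,.046): 
    r=move_l(W(-.118,.004,z),feed=.01,max_force=25);st(f"{z} {r}")
r=move_l(W(-.118,.004,.043),feed=.01,max_force=18);st(f"stop {r}");hold(.3);st()
p,d=get_image("top");cv=__import__("cv2");cv.imwrite("pics/after.png",cv.resize(p[115:240,220:415,::-1],None,fx=4,fy=4))
E
python3 e.py
```

```text
False
mid 13.58 [-118.     3.8   58. ] [-0.4  0.2 -0.5]
True
key 14.1 [-118.     4.1   53.5] [1.1 0.9 3. ]
0.051 False 14.47 [-117.9    4.1   51.3] [-1.5  0.4  4.6]
0.048 False 14.92 [-117.9    4.1   48.1] [-0.6 -0.   4.5]
0.046 False 15.27 [-117.9    4.1   46.1] [-0.6 -0.1  4. ]
stop True 15.52 [-117.9    4.1   46. ] [-1.2  0.1  5.5]
 15.82 [-117.9    4.1   46. ] [-1.7  0.6  4.4]
```

```bash
cat > f.py <<'E'
from h import *
r=move_l(W(-.118,.004,.0435),feed=.006,max_force=20);st(f"stop {r}")
move_l(W(-.118,.004,.045),feed=.01);st("at 45")
move_l(W(-.118,.004,.16),feed=.08);st("up")
movep(W(-.30,.15,.22),RPY);st("away")
import cv2
p,d=get_image("top");cv2.imwrite("pics/after.png",cv2.resize(p[115:240,220:415,::-1],None,fx=4,fy=4))
p,d=get_image("top");cv2.imwrite("pics/after_full.png",p[:,:,::-1])
E
python3 f.py
```

```text
stop True 16.24 [-117.9    4.1   46. ] [-2.6  0.4  4.9]
at 45 16.49 [-117.9    4.1   45.9] [-3.   0.9 11. ]
up 18.08 [-118.4    4.   159.3] [ 0.3  0.1 -0.6]
away 19.03 [-299.3  149.7  220. ] [0.  0.4 0.3]
```

View pics/after.png

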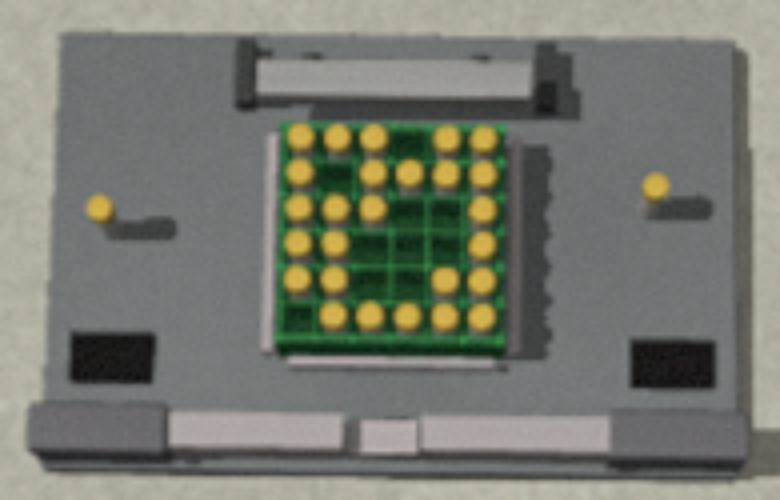

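View pics/after_full.png

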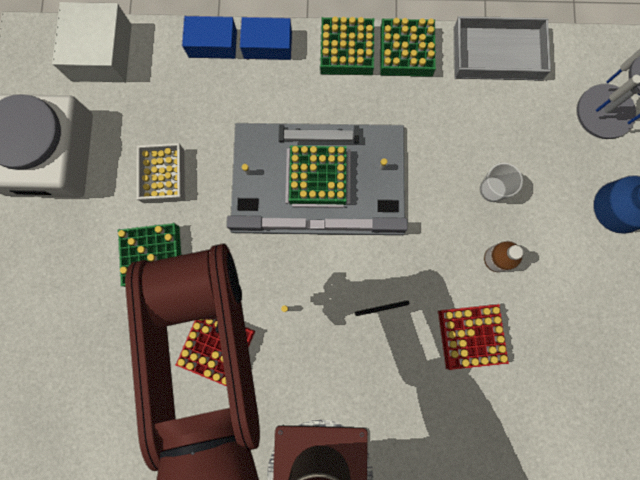

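The clamp bar's front edge moved back from crop row ~122 to ~97, about 16 mm. The key at crop (390,436) is sunk, the rack, dock vials and other objects in view are unmoved, and the hand is clear.

```bash
python3 -c "
from plant import *
print(job_done())"
```

```text
the job is handed in; nothing more can be done
None
```

The job is handed in: I felt along the lip from the left end, found the notch at about dock y +4 mm and pressed the key to its stop; the clamp bar is about 16 mm back off the rack, nothing else in view moved, and the hand is clear.

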